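# Hold the drive collar on the shaft flat of a closed tube mixer

## Robot

A 6-joint arm with a two-finger parallel gripper is mounted at the origin on the work surface. World frame = base frame: x ahead of the robot, y to its left, z up, the work surface at z = 0. Lengths are in m, angles in rad, forces in N, time in s.
With the tool pointing down it reaches from about 0.25 to 0.725 m from the base axis. Payload 4 kg.
Tool frame: the origin (TCP) lies midway between the tips of the shut fingers; the grasp point (between the pads) lies 19 mm behind it; z points along the fingers, y is the line along which they close (so a half turn about z gives the same grasp; the last joint's range is limited). The gripper opens to 85 mm and grips with 20 to 120 N. Pads are 22 mm wide; open, the fingers measure 114 mm over their backs; the gripper's body (76 mm by 85 mm) begins 54 mm behind the grasp point. The pads swing forward as they close: fully open they stand 13 mm farther back than shut.
Start: joints at [-1.229, 0.241, 0.005, 1.335, 0, 1.571], TCP at [0.168, -0.471, 0.231] pointing down, gripper open.
Joint ranges: [-2.72, 2.72], [-1.05, 1.87], [-1.09, 1.28], [-1.99, 2.15], [-1.42, 1.44], [-3.14, 3.14]. Speed limits (rad/s): [2.79, 2.79, 3.14, 3.14, 3.14, 3.14].

## Interface

Orientations are given as a unit quaternion [x, y, z, w].
In Python, from workcell import bot gives the robot as it stands.
- The arm moves only by the tool move_arm, never from a script. Its argument "motion" is a list of rows, each an object of numbers: "x", "y", "z": the shift along the tool's x, y, z in cm; "yaw": the turn about the tool's z in degrees. A call has 1 to 20 rows; each row is the pose to reach, as a shift and turn from the pose commanded when the call began, along the tool's axes at that moment; what a row does not reach only later rows make up. A row lasts 1/8 s, in which the tool goes at most 62.5 mm and 10.7 degrees, less where a joint would pass 70% of its speed; a pose out of reach is approached as far as the arm can. A call with a gripper value outside its range is refused whole. "gripper" is the opening, from -1 (shut) to 1 (fully open), set as the call begins (left out, the last holds). The fingers move at their own pace and stop on an object; the grip force is fixed at half the most. Time passes only in rows, so rows that repeat a pose let the fingers close. It gives the time, the measured TCP pose, the force, the opening and the grip force at its end, in the units of the state.
- bot.get_obs(): the state, without advancing time (a new reading comes with each control period).
- bot.camera(name): name is "scene" or "top" or "wrist"; returns the picture (384x512x3 uint8, blue, green, red); there is no depth.
- bot.camera_model(name): a dict with "K" (3x3 intrinsics, pixels), "dist" ([k1, k2, p1, p2, k3] as OpenCV has them; the pictures are not rectified), "world_from_camera" (4x4, takes a point from camera to world coordinates). Camera axes: x right, y down, z forward; pixel columns grow to the right and rows downward; lengths in m; the calibration is good to about 2 mm. A picture is of the moment at which its call begins: read the wrist's pose just before it. camera_model takes no time and is no camera call; for the wrist camera it gives the pose at the moment of the call.
- bot.job_done(): hands the job in; it is judged then, once.
Trained networks look in the newest picture that a camera, given by its name, has taken for a name from the list of things; names that differ only in an ending like _2 or _b are one class to them, and where a whole thing is asked for, a point or a joint stands for the part that bears it (a point fixed in the world has none). Each returns a list of dicts, best first, with "score" (0 to 1); they miss things now and then, are a little off and sometimes report something else, mostly with a low value. They report only what shows in the picture. A call takes as long as a camera call.
- bot.cut_out(camera, name): "mask" (384x512 bool, what is visible of it) and "centre" ([row, column] in pixels, amid what is visible of it).
The state is a dict: "clock": time; "joint_pos": joint angles; "joint_vel": joint speeds; "tau": joint torques, N m; "eef_pos": TCP position; "tool_rot": TCP orientation; "ft_force": force on the tool from outside, world axes, zero at the start; "ft_torque": the same for the moment, N m; "grip_width": finger opening in m; "grasp_force": force on a finger pad.
Only numpy, scipy, OpenCV 4.12 (cv2) and the standard library are available. Lean on these libraries where they do the work, as an engineer would, in place of code of your own. Each camera call takes 0.05 s, during which the arm holds its last target. There are 200 camera calls.

## Task

Close the loaded tube mixer: put the clear lid over the shaft so that it lies flat on the carousel rim, and let go of it. Then turn the shaft until its flat faces the yellow pointer. Finally slip the blue collar over the shaft with its brass set screw towards the pointer, on the flat, and finish while still holding it there in the fingers, level and about 10 mm clear above the orange hub of the lid, so that someone can tighten the screw; leave the other things on the bench where they are.

Things in the scene. Friction and masses are not known exactly. Their poses are not given: they have to be found in the camera images.
- mixer: Tube mixer fixed to the bench: white housing 190 x 190 x 45 mm with a round clear-walled carousel on top, 140 mm across, rim top 130 mm above the bench, 12 capped tubes inside ending 3 mm lower. Origin: centre of its underside, on the shaft axis; z up; x points to the yellow pointer, a post 12 mm wide, 85 to 95 mm from the axis, top 110 mm above the bench.
- shaft_tip (a point): Top centre, on the turning axis, of the upright dark D-shaft, 199 mm above the bench, 50 mm above the hub of a lid in place. 20 mm diameter, one bright flat along its length, 14 mm wide, 7 mm from the axis; the top 6 mm taper to 14 mm across. A red line on the end runs from axis to flat; x points out through the flat.
- shaft (a joint): Turn of the shaft, rad: 0 with the flat facing the pointer, growing anticlockwise from above. Starts at 0.7 to 2.3, stops at -0.9 and 2.8; stiff (0.06 N m), stays where left. Fingers closed square on the flat read 17 mm (flat to round side), else up to 20; squeezing near the flat turns the shaft square to the fingers.
- lid_center (a point): Centre, half-way up, of the loose lid: clear disc 148 mm across, 5 mm thick, orange edge, with an orange hub on top 46 mm across, 14 mm high, around a through hole of 36 mm. 19 mm high in all, 0.10 to 0.20 kg, starts flat on the bench, hub up. On the rim this point is 139.5 mm above the bench, the disc top 135, the hub top 149 mm.
- collar_center (a point): Centre, half-way up, of the loose blue collar: ring 38 mm across, 20 mm high, bore 23 mm, 0.06-0.09 kg, flat on the bench at the start. x axis to its brass screw, whose head stands 4.5 mm out of the side; yellow dash on top, same side. The screw tip stands into the bore to 8.6 mm from the axis, so it goes on only with the screw on the flat. Held 10 mm above the hub: 169 mm above the bench.
- collar_screw (a point): Outer end of the head of the collar's brass set screw, half-way up the collar, 23.5 mm from its axis. It must end on the pointer's side of the shaft.
- screwdriver: Red-handled screwdriver, 160 mm, lying on the bench; leave alone. Origin: centre of its underside.
- spare_ring: Grey plastic ring without a screw, 52 mm across, 12 mm high; leave alone. Origin: centre of its underside.
- reagent: Jar with blue cap, 48 mm across, 85 mm high; leave alone. Origin: centre of its underside.
- small_rack: Small black rack with six green-capped tubes, 48 x 69 mm, 88 mm high; leave alone. Origin: centre of its underside.
- forceps: Steel forceps, 110 mm long, flat on the bench; leave alone. Origin: centre of its underside.
- specimen_pot: White pot with red cap, 56 mm across, 60 mm high; leave alone. Origin: centre of its underside.

How it is judged:
On the way, in this order (a step that is already met when the one before it is completed fails the run):
1. the lid lies flat on the carousel rim over the shaft, let go (horizontal distance between lid_center and shaft_tip below 0.012 m and z of lid_center in the frame of mixer between 0.1365 and 0.1425 m and angle between lid_center's own z axis and vertical below 0.06 rad and contact force between the fingers and lid below 0.3 N), for 0.2 s.
2. the shaft is turned so that its flat faces the yellow pointer (horizontal distance between lid_center and shaft_tip below 0.012 m and z of lid_center in the frame of mixer between 0.1365 and 0.1425 m and angle between lid_center's own z axis and vertical below 0.06 rad and value of joint shaft between -0.15 and 0.15 rad), for 0.2 s.
At the end, for the whole second after the job is handed in: Lid flat on the rim (12 mm, 0.06 rad); flat facing the pointer within 0.2 rad (0.15 when first turned); fingers alone hold the collar around the shaft, screw to the pointer within 0.2 rad, level within 0.1 rad, 4 to 16 mm clear above the hub, at rest (horizontal distance between lid_center and shaft_tip below 0.012 m and z of lid_center in the frame of mixer between 0.1365 and 0.1425 m and angle between lid_center's own z axis and vertical below 0.06 rad and value of joint shaft between -0.2 and 0.2 rad and horizontal distance between collar_center and shaft_tip below 0.005 m and z of collar_center in the frame of mixer between 0.163 and 0.175 m and angle between the x axis of collar_center and the x axis of mixer, either way round below 0.2 rad and angle between collar_center's own z axis and vertical below 0.1 rad and x of collar_screw in the frame of mixer above 0.015 m and contact force between the fingers and collar above 1 N and contact force between collar and lid below 0.3 N and linear speed of collar below 0.02 m/s); the arm keeps its last pose, push and grip.
It fails at once if another thing on the bench is shifted by more than 30 mm (distance of any of screwdriver, spare_ring, reagent, small_rack, forceps, specimen_pot from where it was at the start of the episode above 0.03 m).
It also fails if it takes over 70 s, if anything falls off the work surface, if the arm or the gripper's body presses on something with over 40 N, if the wrist force passes 120 N, or if a joint passes its speed limit or range.

## Working session

There is one attempt and no reset: what is moved stays moved. The work goes in short steps, Python scripts to look and compute and a tool call to move; the robot and the scene stay as the last step left them, time stands still between calls to the robot, and variables do not carry over. Pictures are saved under pics/ and viewed, at most 10 in all, crops included, and the job is handed in when it is done.

Besides the shell and the picture viewer there is one more tool, called after "Request:" as name(argument=value, ...), one argument or row to a line, values as JSON. move_arm: Moves the arm, as the interface text tells. Its arguments: {"type":"object","properties":{"motion":{"type":"array"},"gripper":{"type":"number"}},"required":["motion"]}

```bash
mkdir -p pics; ls
cat > h.py <<'E'
import numpy as np, cv2
from workcell import bot
from scipy.spatial.transform import Rotation as R
def pix2plane(cam,uv,z,m=None):
    m=m or bot.camera_model(cam)
    p=cv2.undistortPoints(np.array(uv,float).reshape(-1,1,2),np.array(m["K"]),np.array(m["dist"])).reshape(-1,2)
    T=np.array(m["world_from_camera"]); d=np.c_[p,np.ones(len(p))]@T[:3,:3].T; o=T[:3,3]
    return o+d*((z-o[2])/d[:,2])[:,None]
def w2pix(cam,P,m=None):
    m=m or bot.camera_model(cam)
    T=np.linalg.inv(np.array(m["world_from_camera"]))
    return cv2.projectPoints(np.array(P,float).reshape(-1,1,3),cv2.Rodrigues(T[:3,:3])[0],T[:3,3],np.array(m["K"]),np.array(m["dist"]))[0].reshape(-1,2)
def pose():
    o=bot.get_obs(); return np.array(o["eef_pos"]),R.from_quat(o["tool_rot"])
def rel(P):
    p,r=pose(); return r.inv().apply(np.array(P)-p)*100
E
python3 - <<'E'
from h import *
a=bot.camera("top"); b=bot.camera("scene")
cv2.imwrite("pics/top.png",cv2.resize(a,(800,600))); cv2.imwrite("pics/scene.png",cv2.resize(b,(800,600)))
cv2.imwrite("pics/top_raw.png",a)
for c in("top","scene"):
    print(c,np.round(bot.camera_model(c)["world_from_camera"],3).tolist(),np.round(bot.camera_model(c)["K"],1).tolist())
zs=dict(mixer=.13,shaft_tip=.199,lid_center=.005,collar_center=.02,spare_ring=.012,reagent=.085,small_rack=.088,specimen_pot=.06,screwdriver=.01,forceps=.005)
for n,z in zs.items():
    for d in bot.cut_out("top",n)[:2]:
        r,c=d["centre"]; print(n,round(d["score"],2),round(r),round(c),d["mask"].sum(),np.round(pix2plane("top",[c,r],z)[0],3))
o=bot.get_obs();print(o["eef_pos"],o["tool_rot"],o["grip_width"],o["clock"])
E
```

```text
pics
top [[0.027, -0.987, 0.155, 0.361], [-0.999, -0.03, -0.017, -0.051], [0.021, -0.155, -0.988, 1.422], [0.0, 0.0, 0.0, 1.0]] [[371.1, 0.0, 249.4], [0.0, 371.1, 195.7], [0.0, 0.0, 1.0]]
scene [[0.862, 0.354, -0.363, 1.027], [0.507, -0.599, 0.62, -0.871], [0.002, -0.718, -0.696, 1.036], [0.0, 0.0, 0.0, 1.0]] [[477.8, 0.0, 258.0], [0.0, 477.8, 188.4], [0.0, 0.0, 1.0]]
mixer 0.72 193 239 2536 [ 0.572 -0.035  0.13 ]
shaft_tip 0.58 188 241 62 [ 0.577 -0.043  0.199]
lid_center 0.93 209 298 1062 [ 0.539 -0.264  0.005]
lid_center 0.33 191 239 2614 [ 0.602 -0.032  0.005]
collar_center 0.73 147 172 1 [0.766 0.232 0.02 ]
collar_center 0.46 209 152 63 [0.518 0.293 0.02 ]
spare_ring 0.55 185 237 65 [ 0.623 -0.026  0.012]
spare_ring 0.52 149 170 107 [0.758 0.241 0.012]
small_rack 0.72 173 339 273 [ 0.665 -0.401  0.088]
small_rack 0.22 188 239 58 [ 0.597 -0.034  0.088]
specimen_pot 0.71 160 132 205 [0.699 0.372 0.06 ]
screwdriver 0.43 231 351 150 [ 0.458 -0.467  0.01 ]
forceps 0.39 246 204 34 [0.388 0.093 0.005]
[ 0.16760908 -0.47107223  0.23133288] [9.85430585e-01 1.70078101e-01 2.21033406e-05 1.63657689e-05] 0.08517788630251337 0.6
```

View pics/top.png

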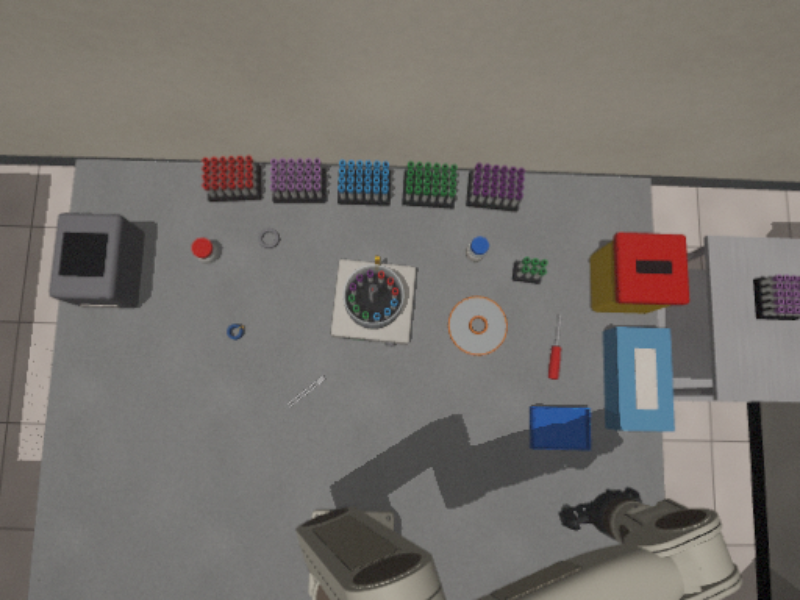

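View pics/scene.png

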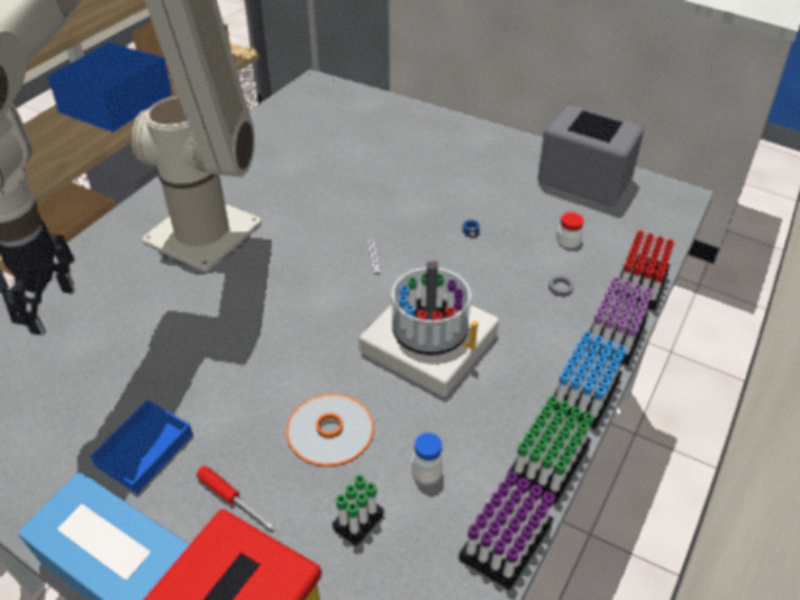

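The top view shows the mixer at (373,297), its yellow pointer at (378,260), the lid at (477,325) and the collar at (235,331). In the scene view the flat isn't readable yet. I'll move over the lid and measure it with the wrist camera.

Request:
move_arm(
  motion=[
    {"x": 6,"y": -1,"z": -2},
    {"x": 12,"y": -2,"z": -4},
    {"x": 18,"y": -3,"z": -4},
    {"x": 24,"y": -4,"z": -4},
    {"x": 30,"y": -5,"z": -4},
    {"x": 36,"y": -6,"z": -4},
    {"x": 40,"y": -6.7,"z": -4},
    {"x": 42,"y": -7,"z": -4},
    {"x": 42,"y": -7,"z": -4},
    {"x": 42,"y": -7,"z": -4},
  ],
  gripper=1,
)

```text
invalid input at $.motion[0]: expected keys x, y, z, yaw
```

Run:
```python
from h import *
a=bot.camera("wrist"); m=bot.camera_model("wrist")
cv2.imwrite("pics/w1.png",a)
print(np.round(m["world_from_camera"],3).tolist(),np.round(m["K"],0).tolist())
for n,z in dict(lid_center=.005,shaft_tip=.199,mixer=.13).items():
    for d in bot.cut_out("wrist",n)[:2]:
        r,c=d["centre"]; print(n,round(d["score"],2),round(r),round(c),d["mask"].sum(),np.round(pix2plane("wrist",[c,r],z,m)[0],3))
o=bot.get_obs();print(np.round(o["eef_pos"],4),np.round(o["tool_rot"],3),o["grip_width"],o["clock"],np.round(o["joint_pos"],3))
```

```text
[[0.335, -0.908, -0.25, 0.231], [-0.942, -0.323, -0.089, -0.449], [-0.0, 0.266, -0.964, 0.375], [0.0, 0.0, 0.0, 1.0]] [[339.0, 0.0, 250.0], [0.0, 339.0, 182.0], [0.0, 0.0, 1.0]]
[ 0.1676 -0.4711  0.2313] [ 0.985  0.17  -0.     0.   ] 0.08530003406022418 0.8 [-1.229  0.241  0.005  1.335 -0.     1.571]
```

View pics/w1.png

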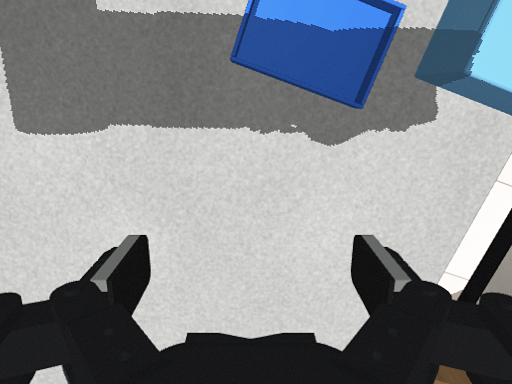

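The wrist view shows only bench, the blue tray at (320,50) and the fingertips at (145,240) and (357,240). The move was refused because every row needs all four keys.

Request:
move_arm(
  motion=[
    {"x": 6,"y": -1,"z": -2,"yaw": 0},
    {"x": 12,"y": -2,"z": -4,"yaw": 0},
    {"x": 18,"y": -3,"z": -4,"yaw": 0},
    {"x": 24,"y": -4,"z": -4,"yaw": 0},
    {"x": 30,"y": -5,"z": -4,"yaw": 0},
    {"x": 36,"y": -6,"z": -4,"yaw": 0},
    {"x": 40,"y": -6.7,"z": -4,"yaw": 0},
    {"x": 42,"y": -7,"z": -4,"yaw": 0},
    {"x": 42,"y": -7,"z": -4,"yaw": 0},
    {"x": 42,"y": -7,"z": -4,"yaw": 0},
  ],
  gripper=1,
)

```text
clock: 2.05
eef_pos: [0.5391, -0.2648, 0.2712]
tool_rot: [0.985, 0.17, -0.0, -0.0]
ft_force: [-0.1, -0.3, 0.2]
grip_width: 0.0851
grasp_force: 0.0
```

```bash
cat > w.py <<'E'
from h import *
import sys
a=bot.camera("wrist"); m=bot.camera_model("wrist")
cv2.imwrite(f"pics/{sys.argv[1]}.png",a)
o=bot.get_obs();print(np.round(o["eef_pos"],4),np.round(o["tool_rot"],3),round(o["grip_width"],4),o["clock"],np.round(o["joint_pos"],3),np.round(o["ft_force"],1))
for s in sys.argv[2:]:
    n,z=s.split("=")
    for d in bot.cut_out("wrist",n)[:2]:
        r,c=d["centre"]; q=pix2plane("wrist",[c,r],float(z),m)[0]; print(n,round(d["score"],2),round(r),round(c),d["mask"].sum(),np.round(q,4),"rel cm",np.round(rel(q),2))
E
python3 w.py w2 lid_center=.010 shaft_tip=.199 mixer=.13
python3 - <<'E'
from h import *
a=cv2.imread("pics/w2.png");m=bot.camera_model("wrist")
h=cv2.cvtColor(a,cv2.COLOR_BGR2HSV)
k=cv2.inRange(h,(5,120,120),(20,255,255))
n,l,st,ce=cv2.connectedComponentsWithStats(k)
for i in range(1,n):
    if st[i,4]>40:
        ys,xs=np.where(l==i); 
        print(st[i]); 
        for z in (.0025,.019):
            q=pix2plane("wrist",np.c_[xs,ys],z,m)[:,:2]; hull=cv2.convexHull(q.astype(np.float32)); c,r=cv2.minEnclosingCircle(hull); print(z,np.round(c,4),round(r,4))
E
```

```text
[ 0.5389 -0.265   0.2714] [ 0.986  0.169 -0.     0.   ] 0.0856 2.1 [-0.457  0.438  0.39   1.522 -0.     2.344] [-0.3 -0.8 -0.5]
lid_center 0.88 135 269 10753 [ 0.559  -0.2816  0.01  ] rel cm [ 1.36  2.22 26.16]
shaft_tip 0.7 19 23 1242 [ 0.595 -0.104  0.199] rel cm [ 10.66 -13.32   7.26]
mixer 0.57 57 78 19748 [ 0.5793 -0.1056  0.13  ] rel cm [  9.12 -13.71  14.17]
[213  87 120 120 945]
0.0025 [ 0.5435 -0.2927] 0.0747
0.019 [ 0.5459 -0.2908] 0.0717
[254 132  38  38 453]
0.0025 [ 0.5421 -0.2941] 0.0239
0.019 [ 0.5445 -0.292 ] 0.0229
```

View pics/w2.png

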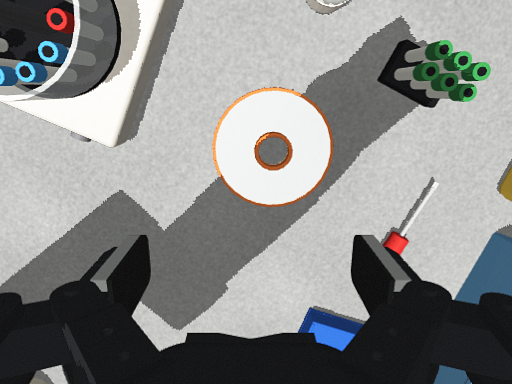

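The wrist picture shows the lid hub at (273,151). The orange edge and the hub both measure their stated sizes, at (0.544, -0.292). I'll descend and grasp the hub.

Request:
move_arm(
  motion=[
    {"x": -0.4,"y": 2.7,"z": 6,"yaw": 0},
    {"x": -0.4,"y": 2.7,"z": 12,"yaw": 0},
    {"x": -0.4,"y": 2.7,"z": 18,"yaw": 0},
    {"x": -0.4,"y": 2.7,"z": 23,"yaw": 0},
    {"x": -0.4,"y": 2.7,"z": 25,"yaw": 0},
    {"x": -0.4,"y": 2.7,"z": 26.7,"yaw": 0},
    {"x": -0.4,"y": 2.7,"z": 26.7,"yaw": 0},
    {"x": -0.4,"y": 2.7,"z": 26.7,"yaw": 0},
  ],
  gripper=1,
)

```text
clock: 3.25
eef_pos: [0.546, -0.2918, 0.0057]
tool_rot: [0.985, 0.17, 0.001, 0.001]
ft_force: [0.6, -0.4, 0.6]
grip_width: 0.0853
grasp_force: 0.0
```

Request:
move_arm(
  motion=[
    {"x": 0,"y": 0,"z": 0,"yaw": 0},
    {"x": 0,"y": 0,"z": 0,"yaw": 0},
    {"x": 0,"y": 0,"z": 0,"yaw": 0},
    {"x": 0,"y": 0,"z": 0,"yaw": 0},
    {"x": 0,"y": 0,"z": 0,"yaw": 0},
    {"x": 0,"y": 0,"z": 0,"yaw": 0},
  ],
  gripper=-1,
)

```text
clock: 4.0
eef_pos: [0.5459, -0.2914, 0.0059]
tool_rot: [0.985, 0.17, 0.001, 0.001]
ft_force: [-0.5, -0.0, 5.5]
grip_width: 0.0435
grasp_force: 60.1
```

Request:
move_arm(
  motion=[
    {"x": 0,"y": 0,"z": -2,"yaw": 0},
    {"x": 0,"y": 0,"z": -7,"yaw": 0},
    {"x": 0,"y": 0,"z": -13,"yaw": 0},
    {"x": 0,"y": 0,"z": -19,"yaw": 0},
    {"x": 0,"y": 0,"z": -25,"yaw": 0},
    {"x": 0,"y": 0,"z": -28.5,"yaw": 0},
    {"x": 0.3,"y": -5,"z": -28.5,"yaw": 0},
    {"x": 0.6,"y": -10,"z": -28.5,"yaw": 0},
    {"x": 1,"y": -15,"z": -28.5,"yaw": 0},
    {"x": 1.2,"y": -19,"z": -28.5,"yaw": 0},
    {"x": 1.4,"y": -21.5,"z": -28.5,"yaw": 0},
    {"x": 1.4,"y": -22.6,"z": -28.5,"yaw": 0},
    {"x": 1.4,"y": -22.6,"z": -28.5,"yaw": 0},
    {"x": 1.4,"y": -22.6,"z": -28.5,"yaw": 0},
  ],
)

```text
clock: 5.75
eef_pos: [0.4828, -0.0743, 0.2892]
tool_rot: [0.986, 0.17, 0.0, 0.0]
ft_force: [-0.4, 0.5, -1.3]
grip_width: 0.0431
grasp_force: 61.6
```

```bash
python3 w.py w3 shaft_tip=.199 lid_center=.27 mixer=.13
```

```text
[ 0.4828 -0.0744  0.2891] [ 0.986  0.169 -0.     0.   ] 0.0438 5.8 [-0.153  0.2    0.103  1.473 -0.     2.648] [ 0.9 -0.4 -0.9]
shaft_tip 0.69 20 246 1099 [ 0.5848 -0.0356  0.199 ] rel cm [10.91 -0.26  9.01]
lid_center 0.86 190 249 52672 [ 0.4999 -0.0679  0.27  ] rel cm [ 1.83 -0.03  1.91]
mixer 0.95 43 240 16334 [ 0.578 -0.032  0.13 ] rel cm [10.4 -0.8 15.9]
```

View pics/w3.png

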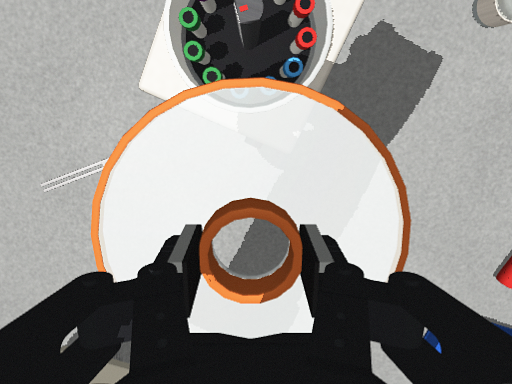

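The lid is held level, with the shaft tip and its red line at the top edge near (243,8). I'll go 2 cm nearer and measure the tip.

Request:
move_arm(
  motion=[
    {"x": 1,"y": 0,"z": 0,"yaw": 0},
    {"x": 2,"y": 0,"z": 0,"yaw": 0},
    {"x": 2,"y": 0,"z": 0,"yaw": 0},
    {"x": 2,"y": 0,"z": 0,"yaw": 0},
  ],
)

```text
clock: 6.45
eef_pos: [0.5014, -0.0667, 0.2891]
tool_rot: [0.985, 0.17, -0.0, -0.0]
ft_force: [0.6, 0.1, -1.5]
grip_width: 0.0432
grasp_force: 61.6
```

```bash
python3 w.py w4 shaft_tip=.199
python3 - <<'E'
from h import *
a=cv2.imread("pics/w4.png");t=bot.camera("top")
c1=cv2.resize(a[0:110,170:320],(750,550),interpolation=cv2.INTER_CUBIC)
cv2.imwrite("pics/c1.png",c1)
cv2.imwrite("pics/c2.png",cv2.resize(cv2.imread("pics/top_raw.png")[150:230,200:280],(600,600),interpolation=cv2.INTER_CUBIC))
m=bot.camera_model("wrist"); h=cv2.cvtColor(a,cv2.COLOR_BGR2HSV)
k=cv2.inRange(h,(0,150,120),(6,255,255)); k[:, :200]=0;k[:,290:]=0;k[90:]=0
n,l,st,ce=cv2.connectedComponentsWithStats(k)
for i in range(1,n):
    if st[i,4]>3: print(st[i],np.round(ce[i],1),np.round(pix2plane("wrist",ce[i],.199,m)[0],4))
E
```

```text
[ 0.5013 -0.0667  0.2892] [ 0.985  0.17  -0.    -0.   ] 0.0434 6.5 [-0.132  0.236  0.148  1.484 -0.     2.667] [ 0.9 -0.5 -1.2]
shaft_tip 0.66 48 248 898 [ 0.5885 -0.0346  0.199 ] rel cm [ 9.3  -0.1   9.03]
[277   0  13  13  91] [282.5   6.7] [ 0.6183 -0.0469  0.199 ]
[242  39   8   7  39] [245.2  42.2] [ 0.5908 -0.0317  0.199 ]
```

View pics/c1.png

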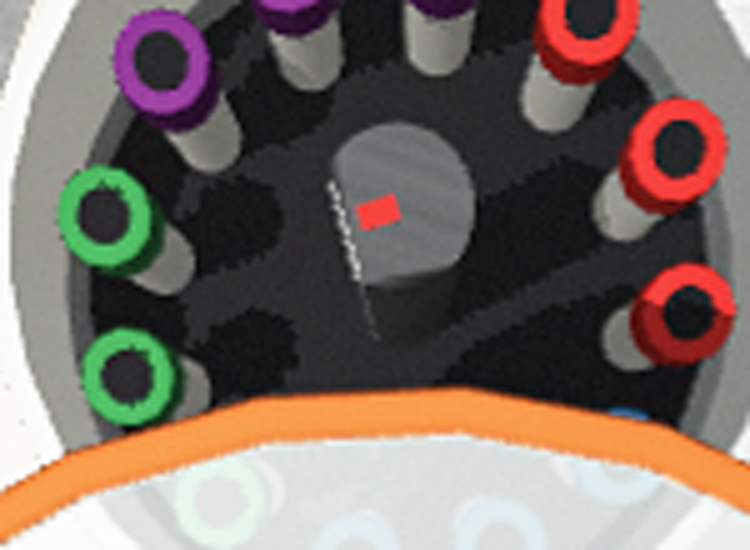

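View pics/c2.png

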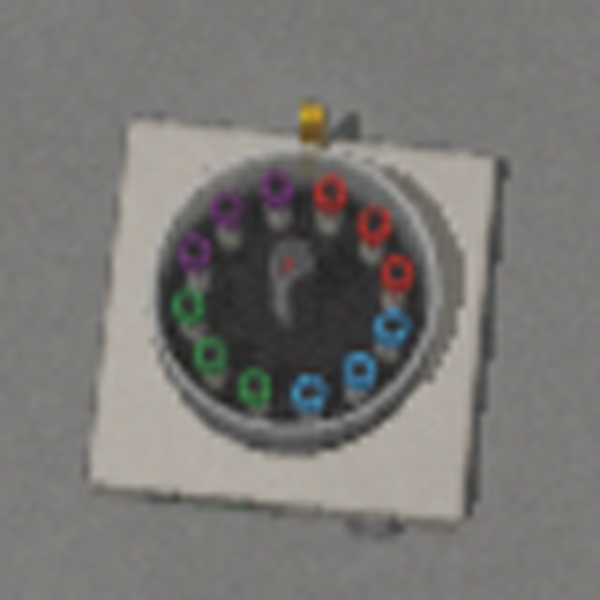

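The wrist crop (5×, column offset 170) puts the shaft axis at about (250,41) px, with the red line pointing left to (242,44). The top crop (7.5×) shows the housing corners and the pointer at (312,122), so I can compute the mixer pose from these.

Run:
```python
from h import *
m=bot.camera_model("wrist")
q=pix2plane("wrist",[[249.9,41.0],[241.4,43.8]],.199,m); print("axis,flat",np.round(q,4)); d=q[1]-q[0]; print("flat ang",np.degrees(np.arctan2(d[1],d[0])),np.linalg.norm(d))
e=pix2plane("wrist",[[170+330/5-.4,182/5-.4],[170+360/5-.4,280/5-.4]],.199,m);d=e[1]-e[0];print("edge normal",np.degrees(np.arctan2(d[1],d[0]))+90,np.linalg.norm(d))
C=np.array([[130,122],[497,158],[465,520],[90,487]])/7.5-.43+[200,150]
w=pix2plane("top",C,.045);print(np.round(w,4),"c",w.mean(0)); 
for i in range(4):
    d=w[(i+1)%4]-w[i];print(np.degrees(np.arctan2(d[1],d[0])),np.linalg.norm(d))
p=pix2plane("top",np.array([[312,108]])/7.5-.43+[200,150],.11);print("ptr",p)
r=pix2plane("top",np.array([[289,262]])/7.5-.43+[200,150],.199);print("red top",r)
# rim circle in top
print("rel axis",rel(q[0]))
```

```text
axis,flat [[ 0.5925 -0.0343  0.199 ]
 [ 0.5891 -0.0297  0.199 ]]
flat ang 126.64203853191223 0.005739669752132446
edge normal -52.74927222965451 0.012431910357574525
[[ 0.6884  0.0531  0.045 ]
 [ 0.6757 -0.1334  0.045 ]
 [ 0.4913 -0.1212  0.045 ]
 [ 0.5023  0.0653  0.045 ]] c [ 0.58941508 -0.03404365  0.045     ]
-93.91247099625087 0.18688390740047905
176.22105382110985 0.18479213001660058
86.63242586651465 0.18684360472601555
-3.7652460409165873 0.18656914568774732
ptr [[ 0.68270197 -0.03941514  0.11      ]]
red top [[ 0.58993956 -0.03206675  0.199     ]]
rel axis [9.68655835e+00 6.62468186e-04 9.03645384e+00]
```

Request:
move_arm(
  motion=[
    {"x": 4,"y": 0,"z": 0,"yaw": 0},
    {"x": 8,"y": 0,"z": 0,"yaw": 0},
    {"x": 9.8,"y": 0,"z": 0,"yaw": 0},
    {"x": 9.8,"y": 0,"z": 0,"yaw": 0},
    {"x": 9.8,"y": 0,"z": 3,"yaw": 0},
    {"x": 9.8,"y": 0,"z": 6,"yaw": 0},
    {"x": 9.8,"y": 0,"z": 9,"yaw": 0},
    {"x": 9.8,"y": 0,"z": 12,"yaw": 0},
    {"x": 9.8,"y": 0,"z": 14,"yaw": 0},
    {"x": 9.8,"y": 0,"z": 15,"yaw": 0},
    {"x": 9.8,"y": 0,"z": 15.2,"yaw": 0},
    {"x": 9.8,"y": 0,"z": 15.2,"yaw": 0},
  ],
)

```text
clock: 8.1
eef_pos: [0.5942, -0.0341, 0.1383]
tool_rot: [0.985, 0.17, 0.001, 0.0]
ft_force: [-1.1, -0.3, -1.9]
grip_width: 0.0432
grasp_force: 61.6
```

```bash
python3 w.py w5 lid_center=.149 shaft_tip=.199
```

```text
[ 0.5944 -0.0341  0.1385] [0.985 0.17  0.001 0.   ] 0.0431 8.15 [-0.057  0.478  0.105  1.196 -0.     2.743] [ 0.1  0.1 -1.5]
lid_center 0.94 187 256 48769 [ 0.6218 -0.027   0.149 ] rel cm [ 2.82  0.26 -1.05]
shaft_tip 0.79 288 247 5996 [ 0.6066 -0.0291  0.199 ] rel cm [ 1.33 -0.05 -6.06]
```

Not yet in contact (about 2 mm above the rim). I'll lower the last bit and release.

Request:
move_arm(
  motion=[
    {"x": 0,"y": 0,"z": 0.15,"yaw": 0},
    {"x": 0,"y": 0,"z": 0.3,"yaw": 0},
    {"x": 0,"y": 0,"z": 0.3,"yaw": 0},
    {"x": 0,"y": 0,"z": 0.3,"yaw": 0},
  ],
)

```text
clock: 8.75
eef_pos: [0.5941, -0.034, 0.1359]
tool_rot: [0.985, 0.17, 0.001, 0.0]
ft_force: [-1.6, -0.2, 6.1]
grip_width: 0.0433
grasp_force: 62.2
```

Request:
move_arm(
  motion=[
    {"x": 0,"y": 0,"z": 0,"yaw": 0},
    {"x": 0,"y": 0,"z": 0,"yaw": 0},
    {"x": 0,"y": 0,"z": 0,"yaw": 0},
    {"x": 0,"y": 0,"z": 0,"yaw": 0},
    {"x": 0,"y": 0,"z": 0,"yaw": 0},
    {"x": 0,"y": 0,"z": 0,"yaw": 0},
  ],
  gripper=1,
)

```text
clock: 9.5
eef_pos: [0.5937, -0.034, 0.1343]
tool_rot: [0.985, 0.17, -0.0, 0.0]
ft_force: [0.6, -0.1, -0.4]
grip_width: 0.0852
grasp_force: 0.0
```

Request:
move_arm(
  motion=[
    {"x": 0,"y": 0,"z": -1,"yaw": 0},
    {"x": 0,"y": 0,"z": -2.2,"yaw": -5},
    {"x": 0,"y": 0,"z": -2.2,"yaw": -15},
    {"x": 0,"y": 0,"z": -2.2,"yaw": -25},
    {"x": 0,"y": 0,"z": -2.2,"yaw": -35},
    {"x": 0,"y": 0,"z": -2.2,"yaw": -45},
    {"x": 0,"y": 0,"z": -2.2,"yaw": -55},
    {"x": 0,"y": 0,"z": -2.2,"yaw": -65},
    {"x": 0,"y": 0,"z": -2.2,"yaw": -75},
    {"x": 0,"y": 0,"z": -2.2,"yaw": -85},
    {"x": 0,"y": 0,"z": -2.2,"yaw": -95},
    {"x": 0,"y": 0,"z": -2.2,"yaw": -100},
    {"x": 0,"y": 0,"z": -2.2,"yaw": -100},
  ],
)

```text
clock: 11.12
eef_pos: [0.594, -0.034, 0.1571]
tool_rot: [0.504, 0.864, 0.0, 0.0]
ft_force: [0.6, 0.8, -1.1]
grip_width: 0.0852
grasp_force: 0.0
```

Request:
move_arm(
  motion=[
    {"x": 0,"y": 0,"z": 0,"yaw": -10},
    {"x": 0,"y": 0,"z": 0,"yaw": -20},
    {"x": 0,"y": 0,"z": 0,"yaw": -30},
    {"x": 0,"y": 0,"z": 0,"yaw": -40},
    {"x": 0,"y": 0,"z": 0,"yaw": -50},
    {"x": 0,"y": 0,"z": 0,"yaw": -60},
    {"x": 0,"y": 0,"z": 0,"yaw": -70},
    {"x": 0,"y": 0,"z": 0,"yaw": -80},
    {"x": 0,"y": 0,"z": 0,"yaw": -90},
    {"x": 0,"y": 0,"z": 0,"yaw": -97},
    {"x": 0,"y": 0,"z": 0,"yaw": -97},
    {"x": 0,"y": 0,"z": 0,"yaw": -97},
  ],
)

```text
clock: 12.62
eef_pos: [0.5938, -0.034, 0.1565]
tool_rot: [-0.313, 0.95, -0.0, 0.0]
ft_force: [-0.0, 0.0, -0.1]
grip_width: 0.0854
grasp_force: 0.0
```

```bash
python3 w.py w6 shaft_tip=.199
python3 - <<'E'
from h import *
a=cv2.imread("pics/w6.png");m=bot.camera_model("wrist"); h=cv2.cvtColor(a,cv2.COLOR_BGR2HSV)
k=cv2.inRange(h,(5,120,100),(20,255,255)); n,l,st,ce=cv2.connectedComponentsWithStats(k)
for i in range(1,n):
    if st[i,4]>150:
        ys,xs=np.where(l==i); print(st[i])
        for z in (.135,.149):
            q=pix2plane("wrist",np.c_[xs,ys],z,m)[:,:2].astype(np.float32); c,r=cv2.minEnclosingCircle(cv2.convexHull(q)); print(z,np.round(c,4),round(r,4))
E
```

```text
[ 0.5938 -0.034   0.1565] [-0.313  0.95  -0.     0.   ] 0.0855 12.675 [-0.057  0.467  0.135  1.239  0.    -0.694] [-0.7 -0.1 -0.1]
shaft_tip 0.82 266 253 4962 [ 0.5846 -0.0397  0.199 ] rel cm [ 1.08  0.08 -4.26]
[ 109   72  285  175 3561]
0.135 [ 0.5928 -0.0347] 0.0743
0.149 [ 0.5882 -0.0381] 0.0681
[ 205  179   93   88 2606]
0.135 [ 0.5958 -0.0326] 0.0264
0.149 [ 0.591  -0.0362] 0.0242
[ 144  289  214   50 1017]
0.135 [ 0.6276 -0.0089] 0.0595
0.149 [ 0.6202 -0.0144] 0.0545
```

View pics/w6.png

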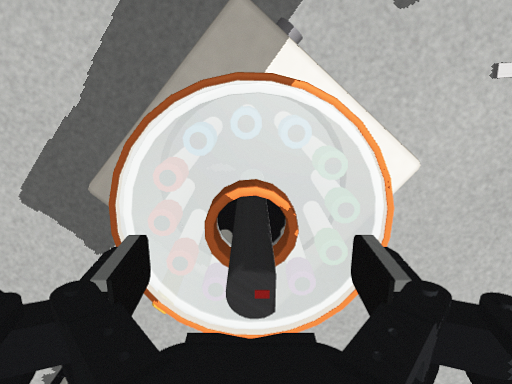

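The lid lies concentric on the rim, and the shaft flat (red mark at (261,294)) faces the right finger squarely. I'll close on it and then turn.

Request:
move_arm(
  motion=[
    {"x": 0,"y": 0,"z": 0,"yaw": 0},
    {"x": 0,"y": 0,"z": 0,"yaw": 0},
    {"x": 0,"y": 0,"z": 0,"yaw": 0},
    {"x": 0,"y": 0,"z": 0,"yaw": 0},
    {"x": 0,"y": 0,"z": 0,"yaw": 0},
    {"x": 0,"y": 0,"z": 0,"yaw": 0},
    {"x": 0,"y": 0,"z": 0,"yaw": 0},
    {"x": 0,"y": 0,"z": 0,"yaw": 0},
  ],
  gripper=-1,
)

```text
clock: 13.72
eef_pos: [0.5937, -0.0339, 0.1564]
tool_rot: [-0.314, 0.949, -0.0, 0.0]
ft_force: [-0.8, 0.4, 1.7]
grip_width: 0.0157
grasp_force: 58.9
```

Request:
move_arm(
  motion=[
    {"x": 0,"y": 0,"z": 0,"yaw": 8},
    {"x": 0,"y": 0,"z": 0,"yaw": 16},
    {"x": 0,"y": 0,"z": 0,"yaw": 24},
    {"x": 0,"y": 0,"z": 0,"yaw": 32},
    {"x": 0,"y": 0,"z": 0,"yaw": 40},
    {"x": 0,"y": 0,"z": 0,"yaw": 48},
    {"x": 0,"y": 0,"z": 0,"yaw": 56},
    {"x": 0,"y": 0,"z": 0,"yaw": 64},
    {"x": 0,"y": 0,"z": 0,"yaw": 72},
    {"x": 0,"y": 0,"z": 0,"yaw": 80},
    {"x": 0,"y": 0,"z": 0,"yaw": 88},
    {"x": 0,"y": 0,"z": 0,"yaw": 96},
    {"x": 0,"y": 0,"z": 0,"yaw": 104},
    {"x": 0,"y": 0,"z": 0,"yaw": 112},
    {"x": 0,"y": 0,"z": 0,"yaw": 120},
    {"x": 0,"y": 0,"z": 0,"yaw": 126},
    {"x": 0,"y": 0,"z": 0,"yaw": 130},
    {"x": 0,"y": 0,"z": 0,"yaw": 130},
    {"x": 0,"y": 0,"z": 0,"yaw": 130},
    {"x": 0,"y": 0,"z": 0,"yaw": 130},
  ],
)

```text
clock: 16.23
eef_pos: [0.591, -0.0339, 0.1564]
tool_rot: [0.728, 0.686, -0.002, -0.002]
ft_force: [-7.9, -0.4, 5.6]
grip_width: 0.0159
grasp_force: 58.4
```

Request:
move_arm(
  motion=[
    {"x": 0,"y": 0,"z": 0,"yaw": 0},
    {"x": 0,"y": 0,"z": 0,"yaw": 0},
    {"x": 0,"y": 0,"z": 0,"yaw": 0},
    {"x": 0,"y": 0,"z": 0,"yaw": 0},
    {"x": 0,"y": 0,"z": 0,"yaw": 0},
    {"x": 0,"y": 0,"z": 0,"yaw": 0},
    {"x": 0,"y": 0,"z": -4,"yaw": 0},
    {"x": 0,"y": 0,"z": -9,"yaw": 0},
    {"x": 0,"y": 0,"z": -15,"yaw": 0},
    {"x": -3,"y": 0,"z": -18,"yaw": 0},
    {"x": -6,"y": 0,"z": -18,"yaw": 0},
    {"x": -6,"y": 0,"z": -18,"yaw": 0},
    {"x": -6,"y": 0,"z": -18,"yaw": 0},
  ],
  gripper=1,
)

```text
clock: 17.85
eef_pos: [0.59, -0.0935, 0.3358]
tool_rot: [0.728, 0.686, -0.0, -0.001]
ft_force: [0.1, 0.6, -0.1]
grip_width: 0.0856
grasp_force: 0.0
```

```bash
python3 w.py w7 shaft_tip=.199 mixer=.13
```

```text
[ 0.59   -0.0932  0.3358] [ 0.728  0.686 -0.    -0.001] 0.0857 17.9 [-0.157  0.44   0.557  1.689  0.     1.473] [-0.4  1.   0. ]
shaft_tip 0.56 98 248 400 [ 0.5914 -0.0331  0.199 ] rel cm [ 5.98 -0.2  13.68]
shaft_tip 0.3 267 346 743 [ 0.6724 -0.1896  0.199 ] rel cm [-9.17  8.81 13.67]
mixer 0.62 79 248 6976 [ 0.5917 -0.0166  0.13  ] rel cm [ 7.62 -0.26 20.59]
```

View pics/w7.png

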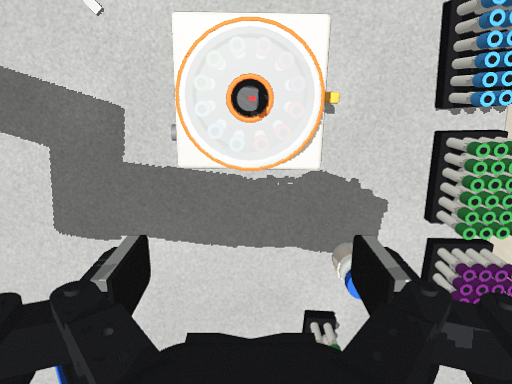

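The wrist view shows the lid concentric on the rim. The red mark (253,98) points right, towards the yellow pointer (334,98). Next I'll go over to the collar, measuring this picture on the way.

Request:
move_arm(
  motion=[
    {"x": 5,"y": -1.2,"z": 0,"yaw": 0},
    {"x": 10,"y": -2.5,"z": 0,"yaw": 0},
    {"x": 15,"y": -3.7,"z": 0,"yaw": 0},
    {"x": 20,"y": -5,"z": 0,"yaw": 0},
    {"x": 25,"y": -6.2,"z": 0,"yaw": 0},
    {"x": 30,"y": -7.5,"z": 2,"yaw": 0},
    {"x": 35,"y": -9,"z": 6,"yaw": 0},
    {"x": 38,"y": -9.5,"z": 10,"yaw": 0},
    {"x": 38,"y": -9.5,"z": 13,"yaw": 0},
    {"x": 38,"y": -9.5,"z": 13,"yaw": 0},
    {"x": 38,"y": -9.5,"z": 13,"yaw": 0},
  ],
)

```text
clock: 19.38
eef_pos: [0.5184, 0.2915, 0.2077]
tool_rot: [0.728, 0.686, 0.001, 0.0]
ft_force: [0.5, -0.4, -0.4]
grip_width: 0.0856
grasp_force: 0.0
```

```bash
python3 w.py w8 collar_center=.02 collar_screw=.01
python3 - <<'E'
from h import *
m=bot.camera_model("wrist")
a=cv2.imread("pics/w8.png"); h=cv2.cvtColor(a,cv2.COLOR_BGR2HSV)
for nm,lo,hi in(("blue",(100,120,40),(130,255,255)),("yellow",(15,100,100),(35,255,255))):
    k=cv2.inRange(h,lo,hi); n,l,st,ce=cv2.connectedComponentsWithStats(k)
    for i in range(1,n):
        if st[i,4]>8:
            ys,xs=np.where(l==i); q=pix2plane("wrist",np.c_[xs,ys],.02,m)[:,:2].astype(np.float32)
            print(nm,st[i],np.round(ce[i],1),q.mean(0),cv2.minEnclosingCircle(cv2.convexHull(q)))
# w7 analysis with w7 pose
a=cv2.imread("pics/w7.png"); h=cv2.cvtColor(a,cv2.COLOR_BGR2HSV)[:180,:345]
for nm,lo,hi in(("yel",(22,120,100),(32,255,255)),("red",(0,150,80),(4,255,255)),("or",(5,120,100),(20,255,255))):
    k=cv2.inRange(h,lo,hi); n,l,st,ce=cv2.connectedComponentsWithStats(k)
    for i in range(1,n):
        if st[i,4]>5: print(nm,st[i],np.round(ce[i],2))
x0,y0=240,80; c=cv2.resize(cv2.imread("pics/w8.png"),(1,1))
E
```

```text
[0.5189 0.2915 0.2083] [0.728 0.686 0.002 0.   ] 0.0852 19.425 [0.512 0.439 0.228 1.357 0.    2.142] [ 0.3 -0.4  1. ]
collar_center 0.57 154 244 926 [0.514  0.2966 0.02  ] rel cm [ 0.45 -0.61 18.85]
collar_screw 0.58 155 245 939 [0.514  0.2933 0.01  ] rel cm [ 0.14 -0.58 19.84]
blue [223 128  37  39 746] [240.7 147.3] [0.51088816 0.30334684] ((0.5113805532455444, 0.3031322658061981), 0.019360532984137535)
yellow [246 153   4   5  13] [247.4 154.9] [0.5170517  0.29539067] ((0.5171608328819275, 0.2953038215637207), 0.0021824806462973356)
yellow [248 159  11   8  40] [253.2 162.6] [0.52236044 0.2872699 ] ((0.5222533941268921, 0.2883782982826233), 0.005340840667486191)
yel [330  92   9  11  80] [334.35  96.65]
red [249  97   7   4  26] [252.    98.38]
or [ 175   17  156  154 1548] [253.36  89.22]
or [226  74  48  48 709] [249.58  97.38]
```

```bash
cat > fit.py <<'E'
from h import *
from scipy.optimize import minimize
import sys
def fit(png,m,z0,guess,lo=(100,80,30),hi=(130,255,255)):
    a=cv2.imread(png); h=cv2.cvtColor(a,cv2.COLOR_BGR2HSV)
    b=cv2.inRange(h,lo,hi); y=cv2.inRange(h,(15,100,80),(35,255,255))
    x,yy=[int(v) for v in w2pix("wrist",[*guess,z0],m)[0]]
    M=np.zeros_like(b); cv2.circle(M,(x,yy),60,255,-1); b&=M;y&=M
    n,l,st,ce=cv2.connectedComponentsWithStats(b); i=1+np.argmax(st[1:,4])
    S=(l==i).astype(np.uint8)|(y>0)
    k=cv2.findContours(S,cv2.RETR_EXTERNAL,cv2.CHAIN_APPROX_NONE)[0]; S=cv2.drawContours(np.zeros_like(S),k,-1,1,-1)
    t=np.linspace(0,2*np.pi,60)
    def render(p,up=4):
        o=np.zeros((384*up,512*up),np.uint8)
        c=np.c_[p[0]+.019*np.cos(t),p[1]+.019*np.sin(t)]
        P=np.r_[np.c_[c,0*t+z0+.01],np.c_[c,0*t+z0-.01]]
        f=lambda P:cv2.convexHull(((w2pix("wrist",P,m)+.5)*up).astype(np.int32))
        cv2.fillConvexPoly(o,f(P),1)
        u=np.array([np.cos(p[2]),np.sin(p[2])]);s=.0035*np.cos(t)
        Q=np.array([[*(p[:2]+u*r+np.array([-u[1],u[0]])*A*np.cos(v)),z0+A*np.sin(v)] for r in(.0185,.0235) for v in t for A in[.0035]])
        cv2.fillConvexPoly(o,f(Q),1)
        return o
    S4=cv2.resize(S,None,fx=4,fy=4,interpolation=cv2.INTER_NEAREST)
    cost=lambda p:float((render(p)!=S4).sum())/S4.sum()
    best=min((minimize(cost,[*guess,th],method="Nelder-Mead",options=dict(initial_simplex=[[*guess,th],[guess[0]+.004,guess[1],th],[guess[0],guess[1]+.004,th],[*guess,th+.3]])) for th in np.arange(0,6.2,.8)),key=lambda r:r.fun)
    ys,xs=np.where(y>0); print("yellow/brass px mean",xs.mean(),ys.mean(),len(xs))
    return best.x,best.fun
E
python3 - <<'E'
from fit import *
m=bot.camera_model("wrist"); print("clock",bot.get_obs()["clock"])
p,f=fit("pics/w8.png",m,.01,[.513,.300]); print(p,np.degrees(p[2])%360,f)
d=pix2plane("wrist",[247.4,154.9],.02,m)[0]; s=pix2plane("wrist",[253.2,162.6],.01,m)[0]
for q in(d,s): v=q[:2]-p[:2]; print(q,np.degrees(np.arctan2(v[1],v[0])),np.linalg.norm(v))
print("rel",rel([p[0],p[1],.01]))
a=cv2.imread("pics/w8.png")[115:180,205:285]; cv2.imwrite("pics/c8.png",cv2.resize(a,(800,600),interpolation=cv2.INTER_CUBIC)[:600])
# w7: reconstruct camera pose from tool pose
p1,r1=pose(); T=np.array(m["world_from_camera"]); Tt=np.eye(4);Tt[:3,:3]=r1.as_matrix();Tt[:3,3]=p1; X=np.linalg.inv(Tt)@T
T7=np.eye(4);T7[:3,:3]=R.from_quat([.728,.686,0,-.0005]).as_matrix();T7[:3,3]=[.59,-.0934,.3358]
m7=dict(m);m7["world_from_camera"]=T7@X
q=lambda uv,z:pix2plane("wrist",uv,z,m7)[0]
pt=q([334.3,95.5],.11); rd=q([252,98.4],.199); hub=q([249.6,97.4],.149)
print("ptr",pt,"red",rd,"hub",hub)
E
```

```text
clock 19.525
yellow/brass px mean 251.75471698113208 160.69811320754718 53
[0.51104589 0.30174585 5.33685183] 305.7790855051744 0.06544054747647562
[0.5170687  0.29541387 0.02      ] -46.433499596776265 0.008738888628302377
[0.52237882 0.28512328 0.01      ] -55.71462651956213 0.02011828134923519
rel [ 0.95861444 -0.92686831 19.84067594]
ptr [ 0.68227466 -0.03826471  0.11      ] red [ 0.59482354 -0.03382864  0.199     ] hub [ 0.59276803 -0.03404897  0.149     ]
```

View pics/c8.png

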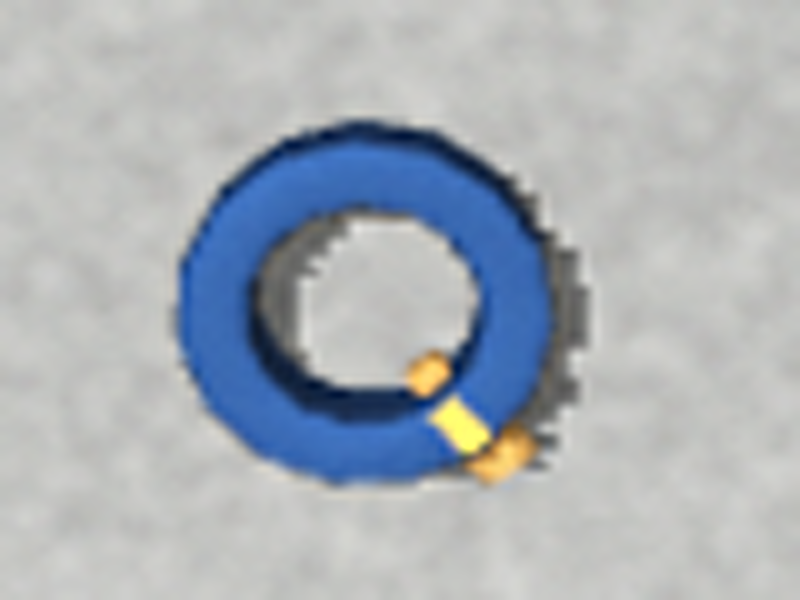

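The crop shows the collar's top ring centred at (366,314), its yellow dash at (460,425), the brass head at (503,455) and the inner screw tip at (430,372). I'll convert these to positions.

Run:
```python
from h import *
m=bot.camera_model("wrist")
f=lambda x,y,z:pix2plane("wrist",[205+x/10-.45,115+y/9.23-.45],z,m)[0]
c=f(366.5,313.5,.02); print("c",c)
for n,a in dict(dash=(460,425,.02),head=(503,455,.01),tip=(430,372,.01)).items():
    q=f(*a);v=q[:2]-c[:2];print(n,q,np.degrees(np.arctan2(v[1],v[0])),np.linalg.norm(v))
print(rel([c[0],c[1],.01])); p,r=pose(); x=r.apply([1,0,0]); print("psi_x",np.degrees(np.arctan2(x[1],x[0])))
```

```text
c [0.51133638 0.30219509 0.02      ]
dash [0.51985363 0.2894516  0.02      ] -56.24278549813955 0.015327761481282894
head [0.52400482 0.28370738 0.01      ] -55.579668511520524 0.022411709355604607
tip [0.51706243 0.29357588 0.01      ] -56.40251136711878 0.010347866826156049
[ 1.00520961 -0.90058322 19.84085181]
psi_x 86.54084420231725
```

The dash, head and tip all agree: the screw direction is -56° and the centre is (0.511, 0.302). I'll descend with the fingers closing across the screw axis.

Request:
move_arm(
  motion=[
    {"x": 0.5,"y": -0.5,"z": 3,"yaw": -10},
    {"x": 1,"y": -0.9,"z": 7,"yaw": -20},
    {"x": 1,"y": -0.9,"z": 12,"yaw": -30},
    {"x": 1,"y": -0.9,"z": 15,"yaw": -37.5},
    {"x": 1,"y": -0.9,"z": 18,"yaw": -37.5},
    {"x": 1,"y": -0.9,"z": 19.5,"yaw": -37.5},
    {"x": 1,"y": -0.9,"z": 20.3,"yaw": -37.5},
    {"x": 1,"y": -0.9,"z": 20.3,"yaw": -37.5},
    {"x": 1,"y": -0.9,"z": 20.3,"yaw": -37.5},
  ],
)

```text
clock: 20.65
eef_pos: [0.5105, 0.3022, 0.0046]
tool_rot: [0.469, 0.883, 0.001, 0.001]
ft_force: [-0.0, -0.4, -0.3]
grip_width: 0.0855
grasp_force: 0.0
```

Request:
move_arm(
  motion=[
    {"x": 0,"y": 0,"z": 0,"yaw": 0},
    {"x": 0,"y": 0,"z": 0,"yaw": 0},
    {"x": 0,"y": 0,"z": 0,"yaw": 0},
    {"x": 0,"y": 0,"z": 0,"yaw": 0},
    {"x": 0,"y": 0,"z": 0,"yaw": 0},
    {"x": 0,"y": 0,"z": 0,"yaw": 0},
    {"x": 0,"y": 0,"z": 0,"yaw": 0},
  ],
  gripper=-1,
)

```text
clock: 21.52
eef_pos: [0.5101, 0.302, 0.004]
tool_rot: [0.469, 0.883, 0.001, 0.0]
ft_force: [-0.2, -0.5, 6.1]
grip_width: 0.0351
grasp_force: 60.7
```

Request:
move_arm(
  motion=[
    {"x": 0,"y": 0,"z": -3,"yaw": 0},
    {"x": 0,"y": 0,"z": -8,"yaw": 0},
    {"x": 0,"y": 0,"z": -14,"yaw": 0},
    {"x": 0,"y": 0,"z": -20,"yaw": 0},
    {"x": -3,"y": -0.6,"z": -25,"yaw": -5},
    {"x": -8,"y": -1.6,"z": -26,"yaw": -12},
    {"x": -13,"y": -2.6,"z": -26,"yaw": -19},
    {"x": -18,"y": -3.6,"z": -26,"yaw": -26},
    {"x": -23,"y": -4.6,"z": -26,"yaw": -33},
    {"x": -28,"y": -5.6,"z": -26,"yaw": -40},
    {"x": -32,"y": -6.4,"z": -26,"yaw": -47},
    {"x": -35,"y": -7,"z": -26,"yaw": -52.3},
    {"x": -36.1,"y": -7.2,"z": -26,"yaw": -52.3},
    {"x": -36.1,"y": -7.2,"z": -26,"yaw": -52.3},
    {"x": -36.1,"y": -7.2,"z": -26,"yaw": -52.3},
  ],
)

```text
clock: 23.4
eef_pos: [0.6518, -0.0363, 0.2632]
tool_rot: [0.031, 1.0, 0.0, -0.0]
ft_force: [0.2, 0.4, -0.2]
grip_width: 0.035
grasp_force: 60.1
```

```bash
python3 w.py w9 shaft_tip=.199 collar_center=.28 mixer=.13
python3 - <<'E'
from h import *
m=bot.camera_model("wrist"); p,r=pose(); zt=p[2]+.016; x=r.apply([1,0,0]); print("psix",np.degrees(np.arctan2(x[1],x[0])),bot.get_obs()["grip_width"])
print("expected px collar top c, dash, head, shaft",w2pix("wrist",[[*(p+r.apply([-.0007+d,0,0]))[:2],z] for d,z in((0,zt),(-.015,zt),(-.0215,zt-.01),(-.0097,zt-.01))]+[[.5925,-.034,.199],[.5955,-.0342,.199]],m).round(1).tolist())
a=cv2.imread("pics/w9.png"); h=cv2.cvtColor(a,cv2.COLOR_BGR2HSV)
for nm,lo,hi in(("blue",(100,80,30),(130,255,255)),("topblue",(100,80,150),(130,255,255)),("yellow",(12,100,60),(35,255,255)),("red",(0,150,80),(4,255,255))):
    k=cv2.inRange(h,lo,hi); n,l,st,ce=cv2.connectedComponentsWithStats(k)
    for i in range(1,n):
        if st[i,4]>8 and 180<ce[i][0]<330: print(nm,st[i],np.round(ce[i],1))
E
```

```text
[ 0.6519 -0.0362  0.2634] [ 0.031  1.     0.    -0.   ] 0.0347 23.45 [-0.056  0.559  0.563  1.575  0.     0.006] [-0.   0.7 -0.9]
shaft_tip 0.95 101 250 799 [ 0.5917 -0.0332  0.199 ] rel cm [ 6.04 -0.07  6.45]
shaft_tip 0.28 260 256 5495 [ 0.6969 -0.0356  0.199 ] rel cm [-4.48  0.34  6.45]
collar_center 0.92 259 248 5600 [ 0.6526 -0.0377  0.28  ] rel cm [-0.07 -0.13 -1.64]
mixer 0.93 89 249 6955 [ 0.5847 -0.0334  0.13  ] rel cm [ 6.74 -0.11 13.36]
mixer 0.5 77 248 27324 [ 0.5754 -0.033   0.13  ] rel cm [ 7.67 -0.13 13.36]
psix 176.46000972511968 0.034596252615426065
expected px collar top c, dash, head, shaft [[251.1, 258.0], [251.1, 289.5], [251.0, 289.5], [251.0, 266.6], [248.8, 102.3], [248.8, 107.4]]
blue [ 208  201   86   94 5299] [250.2 247.3]
blue [276 325  16   9 112] [283.1 329.1]
blue [295 324  11   9  86] [299.9 328.2]
blue [240 326  16  13 156] [247.6 332.7]
blue [258 326  16  12 147] [264.9 331.3]
topblue [ 219  215   72   29 1017] [256.9 227.1]
topblue [283 325   7   7  41] [285.7 328.3]
topblue [301 324   3   8  18] [302.2 327.2]
topblue [246 327   8  12  72] [249.4 332.3]
topblue [264 326   8   8  51] [267.6 329.8]
yellow [201   0  48  13 154] [217.8   3.8]
yellow [ 236    0  107  201 1319] [302.5 104.3]
yellow [218  69  60  62 905] [248.6  97.2]
yellow [197 171  23  13  82] [207.1 178. ]
yellow [247 261   9  12  86] [250.7 266.6]
yellow [245 284  13  14 105] [251.  290.8]
red [247 103   5   8  40] [249.  106.5]
```

The screw, dash and tip match the predicted pixels and the collar is well aligned. I'll move over the axis and lower to just above the tip.

Request:
move_arm(
  motion=[
    {"x": 3,"y": -0.08,"z": 0,"yaw": 0},
    {"x": 5.5,"y": -0.15,"z": 0,"yaw": 0},
    {"x": 5.96,"y": -0.16,"z": 0,"yaw": 0},
    {"x": 5.96,"y": -0.16,"z": 2,"yaw": 0},
    {"x": 5.96,"y": -0.16,"z": 4,"yaw": 0},
    {"x": 5.96,"y": -0.16,"z": 5.3,"yaw": 0},
    {"x": 5.96,"y": -0.16,"z": 5.3,"yaw": 0},
    {"x": 5.96,"y": -0.16,"z": 5.3,"yaw": 0},
  ],
)

```text
clock: 24.6
eef_pos: [0.5933, -0.0355, 0.211]
tool_rot: [0.032, 1.0, -0.0, 0.001]
ft_force: [0.3, -0.5, -1.1]
grip_width: 0.0349
grasp_force: 60.1
```

```bash
python3 w.py w10 shaft_tip=.199
python3 - <<'E'
from h import *
m=bot.camera_model("wrist"); p,r=pose(); zt=p[2]+.016
print("exp dash,tip,axis,red",w2pix("wrist",[[*(p+r.apply([-.0007+d,0,0]))[:2],z] for d,z in((-.015,zt),(-.0097,zt-.01))]+[[.593,-.0341,.199],[.5963,-.0343,.199]],m).round(1).tolist())
a=cv2.imread("pics/w10.png"); h=cv2.cvtColor(a,cv2.COLOR_BGR2HSV)
for nm,lo,hi in(("yellow",(12,100,60),(35,255,255)),("red",(0,130,50),(5,255,255))):
    k=cv2.inRange(h,lo,hi); n,l,st,ce=cv2.connectedComponentsWithStats(k)
    for i in range(1,n):
        if st[i,4]>8 and 200<ce[i][0]<300 and ce[i][1]>150: print(nm,st[i],np.round(ce[i],1))
E
```

```text
[ 0.5934 -0.0355  0.2113] [ 0.032  1.    -0.     0.001] 0.0349 24.65 [-0.06   0.437  0.233  1.365 -0.     0.003] [-0.1  1.  -1. ]
shaft_tip 0.71 266 486 1178 [0.6212 0.0841 0.199 ] rel cm [-2.02 12.12  1.23]
shaft_tip 0.56 196 253 1218 [ 0.5761 -0.0332  0.199 ] rel cm [1.74 0.12 1.23]
exp dash,tip,axis,red [[251.1, 289.5], [251.0, 266.7], [253.8, 228.4], [253.8, 234.5]]
yellow [217 163  71  50 653] [257.7 179.6]
yellow [220 205   5   4  13] [222.3 206.7]
yellow [247 261   9  12  89] [250.7 266.4]
yellow [285 276   6   6  23] [287.9 278.9]
yellow [245 284  12  13  97] [250.9 290.3]
red [252 231   7   8  47] [254.6 234.3]
```

The red mark shows about 1.5 mm of offset in y and 1 mm in x. I'll correct that, then lower while watching the force.

Request:
move_arm(
  motion=[
    {"x": 0.1,"y": 0.15,"z": 0,"yaw": 0},
    {"x": 0.1,"y": 0.15,"z": 0,"yaw": 0},
    {"x": 0.1,"y": 0.15,"z": 0.5,"yaw": 0},
    {"x": 0.1,"y": 0.15,"z": 1,"yaw": 0},
    {"x": 0.1,"y": 0.15,"z": 1.4,"yaw": 0},
    {"x": 0.1,"y": 0.15,"z": 1.8,"yaw": 0},
    {"x": 0.1,"y": 0.15,"z": 1.8,"yaw": 0},
  ],
)

```text
clock: 25.58
eef_pos: [0.5915, -0.034, 0.1918]
tool_rot: [0.032, 1.0, 0.0, -0.0]
ft_force: [1.1, 0.2, -0.3]
grip_width: 0.0348
grasp_force: 60.1
```

Request:
move_arm(
  motion=[
    {"x": 0,"y": 0,"z": 0.4,"yaw": 0},
    {"x": 0,"y": 0,"z": 0.8,"yaw": 0},
    {"x": 0,"y": 0,"z": 1.2,"yaw": 0},
    {"x": 0,"y": 0,"z": 1.2,"yaw": 0},
  ],
)

```text
clock: 26.08
eef_pos: [0.5914, -0.034, 0.1798]
tool_rot: [0.032, 1.0, 0.0, -0.001]
ft_force: [1.0, 0.6, -0.8]
grip_width: 0.0348
grasp_force: 60.1
```

Request:
move_arm(
  motion=[
    {"x": 0,"y": 0,"z": 0.4,"yaw": 0},
    {"x": 0,"y": 0,"z": 0.8,"yaw": 0},
    {"x": 0,"y": 0,"z": 1.2,"yaw": 0},
    {"x": 0,"y": 0,"z": 1.5,"yaw": 0},
    {"x": 0,"y": 0,"z": 1.7,"yaw": 0},
    {"x": 0,"y": 0,"z": 1.7,"yaw": 0},
    {"x": 0,"y": 0,"z": 1.7,"yaw": 0},
    {"x": 0,"y": 0,"z": 1.7,"yaw": 0},
  ],
)

```text
clock: 27.08
eef_pos: [0.5919, -0.034, 0.1635]
tool_rot: [0.032, 1.0, 0.0, 0.0]
ft_force: [0.4, 0.2, -0.6]
grip_width: 0.0346
grasp_force: 60.1
```

```bash
python3 w.py w11 lid_center=.149
python3 - <<'E'
from h import *
m=bot.camera_model("wrist"); p,r=pose(); zt=p[2]+.016
print("exp dash,tip,axis,red",w2pix("wrist",[[*(p+r.apply([-.0007+d,0,0]))[:2],z] for d,z in((-.015,zt),(-.0097,zt-.01))]+[[.593,-.0341,.199],[.5963,-.0343,.199]],m).round(1).tolist(),bot.get_obs()["ft_torque"],bot.get_obs()["grasp_force"])
a=cv2.imread("pics/w11.png"); h=cv2.cvtColor(a,cv2.COLOR_BGR2HSV)
for nm,lo,hi in(("yellow",(12,100,60),(35,255,255)),("red",(0,130,50),(5,255,255)),("blue",(100,80,30),(130,255,255))):
    k=cv2.inRange(h,lo,hi); n,l,st,ce=cv2.connectedComponentsWithStats(k)
    for i in range(1,n):
        if st[i,4]>8 and 200<ce[i][0]<300 and ce[i][1]>150: print(nm,st[i],np.round(ce[i],1))
k=cv2.inRange(h,(5,120,100),(20,255,255)); n,l,st,ce=cv2.connectedComponentsWithStats(k); i=1+np.argmax(st[1:,2]); ys,xs=np.where(l==i); q=pix2plane("wrist",np.c_[xs,ys],.135,m)[:,:2].astype(np.float32); print("lid",st[i],cv2.minEnclosingCircle(cv2.convexHull(q)))
E
```

```text
[ 0.5919 -0.0339  0.1635] [0.032 1.    0.    0.   ] 0.035 27.125 [-0.057  0.459  0.141  1.253  0.     0.006] [-0.1 -0.3 -1. ]
lid_center 0.56 175 250 39449 [ 0.5645 -0.0328  0.149 ] rel cm [ 2.74 -0.06  1.44]
exp dash,tip,axis,red [[251.1, 289.4], [251.0, 266.6], [251.1, 285.1], [251.1, 293.1]] [-0.01834438 -0.0292119   0.02265497] 60.09368334431201
yellow [208 187  84  31 665] [249.8 199. ]
yellow [230 318  75  16 342] [267.4 328.5]
red [248 285   9  13 113] [252.  291.1]
blue [ 208  200   86   87 3682] [249.1 234.7]
lid [ 113   78  274  201 3745] ((0.5927581787109375, -0.0348021425306797), 0.0744205191731453)
```

The collar is about 10 mm above the hub and force-free. The lid is centred and the red mark is where it should be, so I'm handing in.

```bash
python3 -c "
from workcell import bot
print(bot.job_done())"
```

```text
the job is handed in; nothing more can be done
None
```

I handed the job in at about 27 s, and the judge returned no verdict: by my last readings the lid sits centred on the rim, the shaft flat faces the pointer, and the fingers hold the collar about 10 mm above the hub with its screw towards the pointer.

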